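# Put the check weight away in the push-latch drawer

## Task

Press gently on the closed drawer front until it reaches its inner stop, let go so that the drawer springs out, and stand the large steel weight upright inside it, setting it down rather than dropping it. Then push the front in again gently to its inner stop and let go, so that the drawer stays latched shut with the weight standing inside. Never force the front beyond its stop, and leave everything else on the table where it is.

Things in the scene. Friction and masses are not known exactly. Their poses are not given: they have to be found in the camera images.
- slide (a joint): Drawer slide, m: 0 = latched shut, 0.060 = sprung fully out towards the robot, negative = pressed in past the latched place. Push-push latch: pressing a shut drawer in to its inner stop and letting go makes a spring drive it out (4 N shut, 2 N out, 1 to 2 s); pressing the sprung-out drawer in to its stop and letting go latches it at 0. A press ending 1 mm or more short of the stop may do nothing.
- face (a point): Centre of the outer face of the drawer front, 37 mm above the table: the place to press; axes as drawer. The inner stop is met 7 to 22 mm inward of the latched place, differently at every start and also differently for the opening and the closing press, and not measured: it must be felt. It is hard: the force climbs from some 5 N to 15 N within about 1 mm, so go slowly. Pressing with more than 25 N damages it.
- drawer: The drawer with its plain wooden front, an upright slab 12 mm thick (x), 180 mm wide (y), 64 mm high (z), no handle. Origin at the middle of the lower edge of the front's outer face (towards the robot), 5 mm above the table; x points inward (the way to press), y along the slab, z up. Latched, it stands 28 mm clear of the case behind it.
- cabinet: Low plywood drawer unit, fixed, 200 deep (x) x 170 wide (y) x 75 mm high, one drawer. Origin at the centre of its underside, x towards its back, z up. Its top board begins at x = -0.100; with the drawer out the outer face is at x = -0.200, leaving an 88 mm opening (x) from above between front slab and top board, centred at x = -0.144.
- drawer_floor (a point): Centre of the upper side of the drawer's floor, 11 mm above the table; moves with the drawer; axes as the cabinet. The inside reaches 54 mm in front of it, 49 mm behind it and 66 mm to each side; its walls rise 34 mm above the floor. With the drawer out, the middle of the opening from above lies 10 mm in front of it (x = -0.010).
- big_weight: The larger of two knobbed steel weights, loose: a cylinder 28 mm in diameter and 32 mm high with a narrower knob (18 mm) on top, 46 mm high in all, about 200 g. Origin at the centre of its underside, z up. Stands on the table left of the drawer unit; it and the small weight swap places.
- small_weight: The smaller steel weight, same shape: 20 mm in diameter, 33 mm high, about 55 g. Origin at the centre of its underside. Leave alone.
- scale: Pocket scale, grey, 130 x 75 x 22 mm. Origin at the centre of its underside. Leave alone.
- screwdriver: Screwdriver with an orange handle, 190 mm, lying. Leave alone.
- cup: Clear cup, 72 mm wide, 70 mm high. Origin at the centre of its underside. Leave alone.
- tin: Small glass jar with a metal cap, 52 mm wide, 45 mm high. Origin at the centre of its underside. Leave alone.
- jug: White plastic bottle, 100 mm wide, 200 mm high. Origin at the centre of its underside. Leave alone.
- nail_file: Flat copper-coloured strip 150 x 22 x 5 mm, lying. Leave alone.
- spool: Wooden spool standing, 44 mm wide, 36 mm high. Origin at the centre of its underside. Leave alone.
Not all that is in view belongs to the job. Leave any blue look-alike of the big_weight alone.

How it is judged:
On the way, in this order (a step that is already met when the one before it is completed fails the run):
1. the drawer has sprung fully out (value of joint slide above 0.052 m), for 0.2 s.
2. the large weight stands upright in the open drawer, let go (value of joint slide above 0.04 m and x of big_weight in the frame of drawer_floor between -0.045 and 0.045 m and y of big_weight in the frame of drawer_floor between -0.06 and 0.06 m and z of big_weight in the frame of drawer_floor between -0.003 and 0.004 m and angle between big_weight's own z axis and vertical below 0.15 rad and contact force between the fingers and big_weight below 0.1 N), for 0.2 s.
At the end, for the whole second after the job is handed in: The drawer is latched shut (joint within 3 mm of 0, at rest) and the large weight stands in it: upright within 0.15 rad, underside on the drawer floor (within 4 mm), at most 45 mm (x) and 60 mm (y) from the floor's centre, at rest (value of joint slide between -0.003 and 0.003 m and velocity of joint slide between -0.01 and 0.01 m/s and x of big_weight in the frame of drawer_floor between -0.045 and 0.045 m and y of big_weight in the frame of drawer_floor between -0.06 and 0.06 m and z of big_weight in the frame of drawer_floor between -0.003 and 0.004 m and angle between big_weight's own z axis and vertical below 0.15 rad and linear speed of big_weight below 0.02 m/s); the robot touches nothing.
It fails at once if the drawer is pressed with more than 25 N (contact force between any of the fingers, the arm and drawer above 25 N).
It fails at once if the large weight is dropped into the drawer or knocked: it moves faster than 0.25 m/s while not held (contact force between the fingers and big_weight below 0.1 N and linear speed of big_weight above 0.25 m/s).
It fails at once if another thing on the table is moved by more than 25 mm (distance of any of small_weight, scale, screwdriver, cup, tin, jug, nail_file, spool from where it was at the start of the episode above 0.025 m).
It also fails if it takes over 72 s, if anything falls off the work surface, if the arm or the gripper's body presses on something with over 40 N, if the wrist force passes 120 N, or if a joint passes its speed limit or range.

## Robot

A 7-joint arm with a two-finger parallel gripper is mounted at the origin on the work surface. World frame = base frame: x ahead of the robot, y to its left, z up, the work surface at z = 0. Lengths are in m, angles in rad, forces in N, time in s.
With the tool pointing down it reaches from about 0.425 to 0.925 m from the base axis. Payload 6.8 kg.
Tool frame: the origin (TCP) lies on the front face of the gripper's body, between the roots of the fingers; the fingertips stand 73 mm ahead of it and the grasp point (between the pads) lies 54 mm ahead of it; z points along the fingers, y is the direction in which the jaws open and shut (so a half turn about z gives the same grasp; the last joint's range is limited). The gripper opens to 85 mm and grips with 20 to 120 N. Pads are 22 mm wide; open, the fingers measure 114 mm over their backs; the gripper's body (76 mm by 85 mm) begins 54 mm behind the grasp point. The pads swing forward as they close: fully open they stand 13 mm farther back than shut.
Start: joints at [-1.26, 0.477, 0.022, 1.555, -0.011, 1.109, -0.083], TCP at [0.274, 0.617, 0.304] pointing down, gripper open.
Joint ranges: [-2.96, 2.96], [-0.34, 2.1], [-1.41, 1.46], [0.24, 2.44], [-1.37, 4.51], [0.17, 1.92], [-2.96, 2.96]. Speed limits (rad/s): [2.39, 2.39, 3.14, 3.14, 3.14, 3.14, 3.14].

## Interface

Orientations are given as a rotation vector (axis times angle).
In Python, from bench import * gives the robot as it stands.
- The arm moves only by the tool jog_arm, never from a script. Its argument "plan" is a list of rows, each a list of 2 entries, a list of its own where there are three numbers: the shift along the world's x, y, z in cm, then the turn about the world's z in rad. In form: [[[tx, ty, tz], twist], ...]. A call has 1 to 12 rows; each row shifts and turns the commanded pose from where the row before left it; what a row does not reach is not made up. A row lasts 1/10 s, in which the tool goes at most 50 mm and 8.59 degrees, less where a joint would pass 70% of its speed; a pose out of reach is approached as far as the arm can. A call is refused whole if a number of a shift passes 5 or a number of a turn 0.15, either way. A call with a gripper value outside its range is refused whole. "hand" is the finger opening in cm, from 0 to 8.54, set as the call begins (left out, the last holds). The fingers move at their own pace and stop on an object; "grip_force" is the grip in N (left out, the last holds). Time passes only in rows, so rows that do not move let the fingers close. It gives the time, the measured TCP pose, the force and the opening at its end, in the units of the state.
- get_obs(): the state, without advancing time (a new reading comes with each control period).
- grab_frame(name): name is "scene" or "top" or "wrist"; returns the picture (384x512x3 uint8, red, green, blue); there is no depth.
- get_calibration(name): a dict with "intrinsics" (3x3 intrinsics, pixels), "xyz" and "orientation" of the camera in the world. Camera axes: x right, y down, z forward; pixel columns grow to the right and rows downward; lengths in m; the calibration is good to about 2 mm. A picture is of the moment at which its call begins: read the wrist's pose just before it. get_calibration takes no time and is no camera call; for the wrist camera it gives the pose at the moment of the call.
- hand_in(): hands the job in, once; it reports no verdict.
The state is a dict: "clock": time; "joints": joint angles; "qvel": joint speeds; "tau": joint torques, N m; "tcp_pos": TCP position; "orientation": TCP orientation; "contact_force": force on the tool from outside, world axes, zero at the start; "moment": the same for the moment, N m; "grip_width": finger opening in m.
Only numpy, scipy, OpenCV 4.12 (cv2) and the standard library are available. Lean on these libraries where they do the work, as an engineer would, in place of code of your own. Each camera call takes 0.05 s, during which the arm holds its last target. There are 200 camera calls.

## Working session

There is one attempt and no reset: what is moved stays moved. The work goes in short steps, Python scripts to look and compute and a tool call to move; the robot and the scene stay as the last step left them, time stands still between calls to the robot, and variables do not carry over. Pictures are saved under pics/ and viewed, about 8 in all and at most 12, crops included, and the job is handed in when it is done.

Besides the shell and the picture viewer there is one more tool, called after ">>>" as name(argument=value, ...), one argument or row to a line, values as JSON. jog_arm: Moves the arm, as the interface text tells. Its arguments: {"type":"object","properties":{"plan":{"type":"array","items":{"type":"array"}},"hand":{"type":"number"},"grip_force":{"type":"number"}},"required":["plan"]}

```bash
mkdir -p pics
cat > h.py <<'E'
from bench import *
import numpy as np, cv2
from scipy.spatial.transform import Rotation as R
def snap(n,f):
    c=get_calibration(n); im=grab_frame(n); cv2.imwrite('pics/'+f,im[:,:,::-1]); return im,c
def ray(c,u,v,z):
    K=np.array(c['intrinsics']);o=np.array(c['orientation'])
    Rm=o if o.shape==(3,3) else R.from_rotvec(o).as_matrix()
    d=Rm@np.linalg.inv(K)@[u,v,1];p=np.array(c['xyz']);return p+d*(z-p[2])/d[2]
def proj(c,P):
    K=np.array(c['intrinsics']);o=np.array(c['orientation'])
    Rm=o if o.shape==(3,3) else R.from_rotvec(o).as_matrix()
    q=K@(Rm.T@(np.array(P)-np.array(c['xyz'])));return q[:2]/q[2]
E
python3 - <<'E'
from h import *
print(get_obs())
a,c=snap('top','top0.png');print(c)
b,c2=snap('scene','scene0.png');print(c2)
cv2.imwrite('pics/t0.png',cv2.resize(a[:,:,::-1],(800,600),interpolation=cv2.INTER_CUBIC))
cv2.imwrite('pics/s0.png',cv2.resize(b[:,:,::-1],(800,600),interpolation=cv2.INTER_CUBIC))
E
```

```text
{'clock': 0.0, 'joints': array([-1.26011599,  0.47780675,  0.02236145,  1.55646065, -0.01149655,
        1.10931946, -0.08311384]), 'qvel': array([ 2.86140863e-04,  1.25242651e-05, -1.00263281e-03,  1.32126452e-03,
        1.24287761e-03,  2.69523931e-03,  4.37287726e-04]), 'tau': array([ 9.91130787e-05, -5.96436918e+01,  1.60825051e+00, -2.81197536e+01,
        1.26124854e-02,  9.13271040e-03, -3.69930945e-06]), 'tcp_pos': array([0.27431354, 0.616234  , 0.30291769]), 'orientation': array([-6.52988066e-01, -3.07273666e+00,  2.90658886e-03]), 'contact_force': array([-0.65849729,  0.20935274,  0.77340639]), 'moment': array([0.06392688, 0.03496215, 0.05301903]), 'grip_width': 0.08566138107262607}
{'intrinsics': array([[419.60365825,   0.        , 244.94804514],
       [  0.        , 419.60365825, 186.93432639],
       [  0.        ,   0.        ,   1.        ]]), 'xyz': array([ 0.48794466, -0.04655137,  1.22447567]), 'orientation': array([-2.17262142,  2.15455137, -0.08105806])}
{'intrinsics': array([[353.89229971,   0.        , 252.84928802],
       [  0.        , 353.89229971, 187.45254758],
       [  0.        ,   0.        ,   1.        ]]), 'xyz': array([1.12961196, 0.1819979 , 0.81321114]), 'orientation': array([-1.48162214, -2.23832087,  0.72117568])}
```

View pics/t0.png

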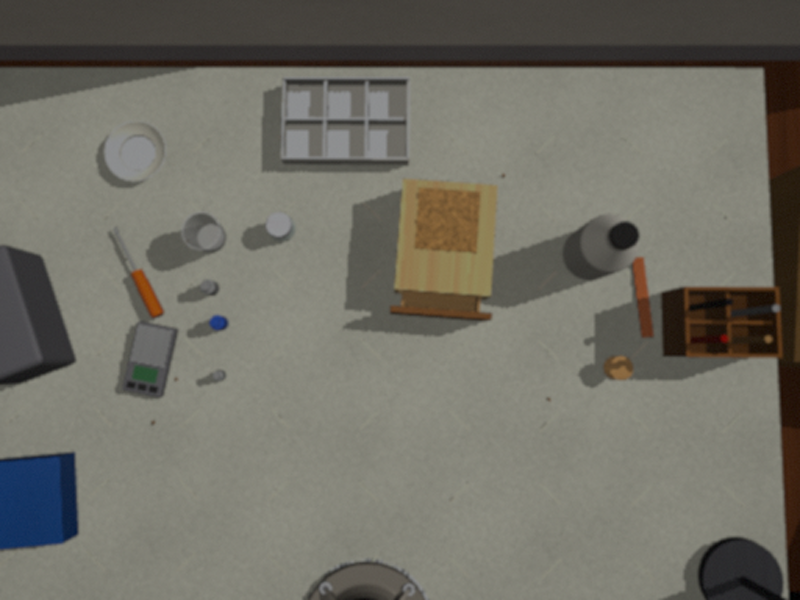

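View pics/s0.png

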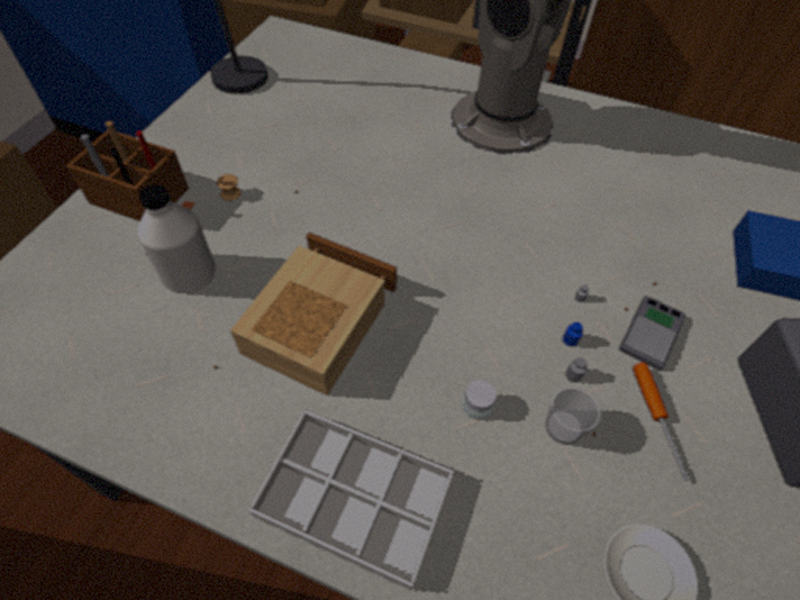

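The three knobbed candidates in the top view (800x600 pixels) are grey at (208,287), blue at (219,323) and a small grey one at (218,375). The one at (208,287) fits big_weight: it is steel and visibly larger than the one at (218,375), and the blue one is the look-alike. I'll confirm this in an enlarged crop.

Run:
```python
from h import *
t=cv2.imread('pics/top0.png');s=cv2.imread('pics/scene0.png')
a=cv2.resize(t[170:250,110:160],(375,600),interpolation=cv2.INTER_CUBIC)   # x7.5
b=cv2.resize(t[110:210,245:320],(420,560),interpolation=cv2.INTER_CUBIC)  # x5.6
o=np.zeros((600,800,3),np.uint8);o[:,:375]=a;o[:560,380:]=b
cv2.imwrite('pics/crop.png',o)
```

```text
(no output)
```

View pics/crop.png

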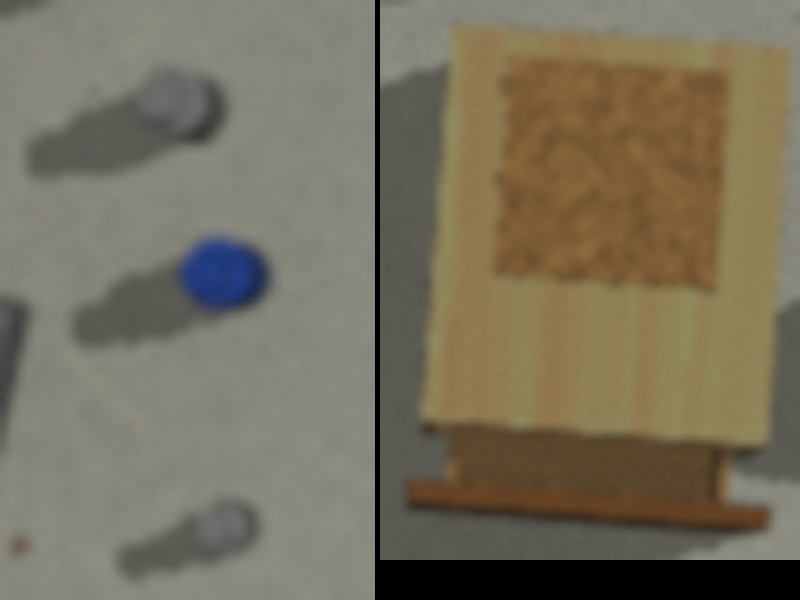

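Top grey weight (crop (188,105)) is clearly larger than the bottom one (225,525); the blue one is at (225,272). The drawer front's outer top edge runs from (407,505) to (767,527).

Run:
```python
from h import *
c=get_calibration('top')
W=lambda u,v,z: ray(c,110+u/7.5-.5,170+v/7.5-.5,z)
D=lambda u,v,z: ray(c,245+(u-380)/5.6-.5,110+v/5.6-.5,z)
print('big',W(188,105,0.0),W(164,98,.046));print('blue',W(230,272,0));print('small',W(235,527,0))
e=[D(407,505,.069),D(767,527,.069)];print('edge',e,np.linalg.norm(e[0]-e[1]),np.mean(e,0))
k=[D(*p,.075) for p in [(455,25),(790,47),(768,445),(422,424)]]
print('cab',np.round(k,4),[np.linalg.norm(k[i]-k[i-1]) for i in range(4)])
m=np.mean(k,0);d=(k[0]+k[1]-k[2]-k[3])[:2];yaw=np.arctan2(d[1],d[0]);print(m,yaw)
d2=(e[0]-e[1])[:2];print('yaw edge',np.arctan2(-d2[0],d2[1]))
f=m[:2]-0.14*np.array([np.cos(yaw),np.sin(yaw)]);print('face latched expected',f)
o=get_obs();print(R.from_rotvec(o['orientation']).as_matrix().round(3))
```

```text
big [0.61169167 0.30373885 0.        ] [0.60963979 0.29980445 0.046     ]
blue [0.54616342 0.28497616 0.        ]
small [0.4472066  0.27976191 0.        ]
edge [array([ 0.56218696, -0.03571103,  0.069     ]), array([ 0.55279343, -0.21242168,  0.069     ])] 0.17696014182962985 [ 0.55749019 -0.12406636  0.069     ]
cab [[ 0.8021 -0.0578  0.075 ]
 [ 0.7916 -0.2244  0.075 ]
 [ 0.5926 -0.2123  0.075 ]
 [ 0.6017 -0.0428  0.075 ]] [np.float64(0.2009117445725215), np.float64(0.16702069901813388), np.float64(0.19930055725179435), np.float64(0.16972968593919022)]
[ 0.69701291 -0.13432408  0.075     ] -0.06773212252172553
yaw edge -0.05310770337886222
face latched expected [ 0.55733392 -0.12484883]
[[-0.914  0.407 -0.001]
 [ 0.407  0.914 -0.002]
 [-0.    -0.002 -1.   ]]
```

>>> jog_arm(
  plan=[
    [[1, -3, 0], 0.015],
    [[1, -3, 0], 0.015],
    [[1, -3, 0], 0.015],
    [[1, -3, 0], 0.015],
    [[1, -3, 0], 0.015],
    [[1, -3, 0], 0.015],
    [[1, -3, 0], 0.015],
    [[1, -3, 0], 0.015],
    [[1, -3, 0], 0.015],
    [[1, -3, 0], 0.015],
    [[1, -3, 0], 0.015],
    [[1, -3, 0], 0.015],
  ],
  hand=0,
  grip_force=30,
)

```text
clock: 1.3
tcp_pos: [0.3946, 0.2552, 0.3037]
orientation: [-0.373, -3.119, 0.0]
contact_force: [-0.3, 0.1, 0.1]
grip_width: -0.0006
```

>>> jog_arm(
  plan=[
    [[1, -3, 0], 0.015],
    [[1, -3, 0], 0.015],
    [[1, -3, 0], 0.015],
    [[1, -3, 0], 0.015],
    [[1, -3, 0], 0.015],
    [[1, -3, 0], 0.015],
    [[1, -3, 0], 0.015],
    [[1, -3, 0], 0.015],
    [[1, -3, 0], 0.015],
    [[1, -3, 0], 0.015],
    [[1, -3, 0], 0.015],
    [[0, 0, 0], 0.015],
  ],
)

```text
clock: 2.5
tcp_pos: [0.5048, -0.0778, 0.3039]
orientation: [0.101, 3.139, -0.003]
contact_force: [-0.2, 0.5, 1.1]
grip_width: 0.0001
```

>>> jog_arm(
  plan=[
    [[0, -2, -1.5], 0],
    [[0, -2, -3], 0],
    [[0, -0.3, -3], 0],
    [[0, 0, -3], 0],
    [[0, 0, -3], 0],
    [[0, 0, -3], 0],
    [[0, 0, -2], 0],
    [[0, 0, -1.2], 0],
    [[0, 0, -0.2], 0],
    [[0, 0, 0], 0],
    [[0, 0, 0], 0],
  ],
)

```text
clock: 3.6
tcp_pos: [0.5052, -0.1163, 0.1059]
orientation: [0.092, 3.139, 0.0]
contact_force: [0.3, 1.2, -0.4]
grip_width: 0.0002
```

Run:
```python
from h import *
a,c=snap('wrist','w1.png');b,_=snap('scene','s1.png')
o=np.hstack([cv2.resize(a,(400,300)),cv2.resize(b[130:280,130:330],(400,300))])[:,:,::-1]
cv2.imwrite('pics/v1.png',o);print(get_obs()['tcp_pos'],get_obs()['contact_force'])
```

```text
[ 0.5051256  -0.11637772  0.10591717] [-0.38694978  1.16047104  0.14596829]
```

View pics/v1.png

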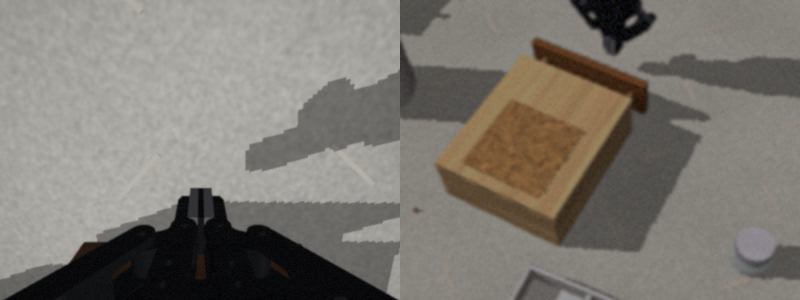

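The scene crop shows the closed fingers in front of the slab's middle, clear of it. I'm moving in towards contact.

>>> jog_arm(
  plan=[
    [[0.5, -0.3, 0], 0],
    [[0.8, -0.4, 0], 0],
    [[0.8, -0.1, 0], 0],
    [[0.5, 0, 0], 0],
    [[0.3, 0, 0], 0],
    [[0.1, 0, 0], 0],
    [[0, 0, 0], 0],
  ],
)

```text
clock: 4.4
tcp_pos: [0.5344, -0.1242, 0.1048]
orientation: [-0.092, -3.14, -0.0]
contact_force: [-0.4, -0.1, 0.5]
grip_width: 0.0003
```

>>> jog_arm(
  plan=[
    [[0.1, 0, 0], 0],
    [[0.1, 0, 0], 0],
    [[0.1, 0, 0], 0],
    [[0.1, 0, 0], 0],
    [[0.1, 0, 0], 0],
    [[0, 0, 0], 0],
  ],
)

```text
clock: 5.0
tcp_pos: [0.5397, -0.1243, 0.1049]
orientation: [0.092, 3.14, 0.0]
contact_force: [-0.6, -1.1, -0.7]
grip_width: -0.0001
```

>>> jog_arm(
  plan=[
    [[0.1, 0, 0], 0],
    [[0.1, 0, 0], 0],
    [[0.1, 0, 0], 0],
    [[0.1, 0, 0], 0],
    [[0.1, -0.1, 0], 0],
    [[0, 0, 0], 0],
  ],
)

```text
clock: 5.6
tcp_pos: [0.5447, -0.1255, 0.1049]
orientation: [0.093, 3.14, -0.0]
contact_force: [-0.2, -0.8, 0.3]
grip_width: 0.0002
```

>>> jog_arm(
  plan=[
    [[0.1, 0, 0], 0],
    [[0.1, 0, 0], 0],
    [[0.1, 0, 0], 0],
    [[0, 0, 0], 0],
    [[0, 0, 0], 0],
  ],
)

```text
clock: 6.1
tcp_pos: [0.5472, -0.1253, 0.1048]
orientation: [-0.092, -3.14, -0.0]
contact_force: [-1.2, -0.4, 1.2]
grip_width: 0.0003
```

>>> jog_arm(
  plan=[
    [[0.1, 0, 0], 0],
    [[0.1, 0, 0], 0],
    [[0.1, 0, 0], 0],
    [[0, 0, 0], 0],
    [[0, 0, 0], 0],
  ],
)

```text
clock: 6.6
tcp_pos: [0.5503, -0.1255, 0.1048]
orientation: [-0.093, -3.14, 0.0]
contact_force: [-3.8, -0.4, 2.5]
grip_width: 0.0
```

>>> jog_arm(
  plan=[
    [[0.1, 0, 0], 0],
    [[0.1, 0, 0], 0],
    [[0, 0, 0], 0],
    [[0, 0, 0], 0],
  ],
)

```text
clock: 7.0
tcp_pos: [0.5523, -0.1256, 0.1048]
orientation: [-0.093, -3.14, 0.0]
contact_force: [-5.3, -1.5, 1.3]
grip_width: -0.0002
```

>>> jog_arm(
  plan=[
    [[0.1, 0, 0], 0],
    [[0, 0, 0], 0],
    [[0, 0, 0], 0],
  ],
)

```text
clock: 7.3
tcp_pos: [0.5533, -0.1256, 0.1048]
orientation: [-0.093, -3.14, 0.001]
contact_force: [-4.0, -2.7, 0.9]
grip_width: -0.0001
```

>>> jog_arm(
  plan=[
    [[0.1, 0, 0], 0],
    [[0, 0, 0], 0],
    [[0, 0, 0], 0],
  ],
)

```text
clock: 7.6
tcp_pos: [0.5543, -0.1257, 0.1048]
orientation: [-0.093, -3.14, 0.001]
contact_force: [-4.4, -1.5, 0.5]
grip_width: -0.0002
```

>>> jog_arm(
  plan=[
    [[0.1, 0, 0], 0],
    [[0, 0, 0], 0],
    [[0, 0, 0], 0],
  ],
)

```text
clock: 7.9
tcp_pos: [0.5551, -0.1258, 0.1048]
orientation: [-0.093, -3.14, 0.001]
contact_force: [-5.8, -3.1, 1.8]
grip_width: -0.0001
```

>>> jog_arm(
  plan=[
    [[0.1, 0, 0], 0],
    [[0, 0, 0], 0],
    [[0, 0, 0], 0],
  ],
)

```text
clock: 8.2
tcp_pos: [0.5559, -0.1258, 0.1048]
orientation: [-0.093, -3.139, 0.001]
contact_force: [-3.7, -3.4, 1.8]
grip_width: -0.0003
```

>>> jog_arm(
  plan=[
    [[0.1, -0.02, 0], 0],
    [[0, 0, 0], 0],
    [[0, 0, 0], 0],
  ],
)

```text
clock: 8.5
tcp_pos: [0.5569, -0.1259, 0.1048]
orientation: [-0.093, -3.139, 0.0]
contact_force: [-4.5, -1.3, 2.5]
grip_width: 0.0001
```

>>> jog_arm(
  plan=[
    [[0.1, -0.01, 0], 0],
    [[0, 0, 0], 0],
    [[0, 0, 0], 0],
  ],
)

```text
clock: 8.8
tcp_pos: [0.5579, -0.126, 0.1048]
orientation: [-0.093, -3.139, 0.0]
contact_force: [-6.4, -1.9, 2.9]
grip_width: -0.0004
```

>>> jog_arm(
  plan=[
    [[0.1, -0.01, 0], 0],
    [[0, 0, 0], 0],
    [[0, 0, 0], 0],
  ],
)

```text
clock: 9.1
tcp_pos: [0.5589, -0.1261, 0.1048]
orientation: [-0.093, -3.139, 0.0]
contact_force: [-6.2, -2.6, 2.7]
grip_width: 0.0001
```

>>> jog_arm(
  plan=[
    [[0.1, -0.01, 0], 0],
    [[0, 0, 0], 0],
    [[0, 0, 0], 0],
  ],
)

```text
clock: 9.4
tcp_pos: [0.5594, -0.1261, 0.1048]
orientation: [-0.093, -3.138, -0.0]
contact_force: [-9.1, -2.4, 4.8]
grip_width: 0.0001
```

>>> jog_arm(
  plan=[
    [[0.07, 0, 0], 0],
    [[0, 0, 0], 0],
    [[0, 0, 0], 0],
  ],
)

```text
clock: 9.7
tcp_pos: [0.5596, -0.1261, 0.1048]
orientation: [-0.093, -3.137, -0.0]
contact_force: [-9.2, -2.0, 7.4]
grip_width: 0.0004
```

>>> jog_arm(
  plan=[
    [[0.07, 0, 0], 0],
    [[0, 0, 0], 0],
    [[0, 0, 0], 0],
  ],
)

```text
clock: 10.0
tcp_pos: [0.5599, -0.1262, 0.1048]
orientation: [-0.094, -3.136, -0.001]
contact_force: [-11.5, -2.1, 7.6]
grip_width: 0.0002
```

>>> jog_arm(
  plan=[
    [[-0.5, 0, 0], 0],
    [[-2, 0, 0], 0],
    [[-3, 0, 0], 0],
    [[-2, 0, 1], 0],
    [[0, 0, 3], 0],
    [[0, 0, 4], 0],
    [[0, 1, 4], 0],
    [[0, 2, 2], 0],
    [[0, 2, 0], 0],
    [[0, 2, 0], 0],
    [[0, 2, 0], 0],
    [[0, 0, 0], 0],
  ],
)

```text
clock: 11.2
tcp_pos: [0.4884, -0.0322, 0.2456]
orientation: [0.084, 3.137, 0.003]
contact_force: [-0.2, 0.3, 0.5]
grip_width: 0.0001
```

>>> jog_arm(
  plan=[
    [[1, 2.5, 0], 0],
    [[1, 3, 0], 0],
    [[1, 3, 0], 0],
    [[1, 3, 0], 0],
    [[1, 3, 0], 0],
    [[1, 3, 0], 0],
    [[1, 3, 0], 0],
    [[1, 3, 0], 0],
    [[0.5, 3, 0], 0],
    [[0, 3, 0], 0],
    [[0, 2, 0], 0],
    [[0, 0, 0], 0],
  ],
  hand=6,
)

```text
clock: 12.4
tcp_pos: [0.5716, 0.283, 0.2448]
orientation: [0.085, 3.14, 0.003]
contact_force: [-0.3, -0.6, -0.6]
grip_width: 0.0597
```

Run:
```python
from h import *
print({k:v for k,v in get_obs().items() if k in('tcp_pos','clock')})
a,c=snap('wrist','w2.png');b,_=snap('top','t2.png')
o=np.hstack([cv2.resize(a,(512,384)),cv2.resize(b[110:220,245:325],(280,384))])[:,:,::-1]
cv2.imwrite('pics/v2.png',o);print(c)
np.save('c2.npy',c,allow_pickle=True)
```

```text
{'clock': 12.4, 'tcp_pos': array([0.57157969, 0.28304262, 0.24477013])}
{'intrinsics': array([[314.09937942,   0.        , 256.70054134],
       [  0.        , 314.09937942, 195.89447442],
       [  0.        ,   0.        ,   1.        ]]), 'xyz': array([0.49400753, 0.28718766, 0.31519587]), 'orientation': array([2.10805551, 1.99678358, 0.3134237 ])}
```

View pics/v2.png

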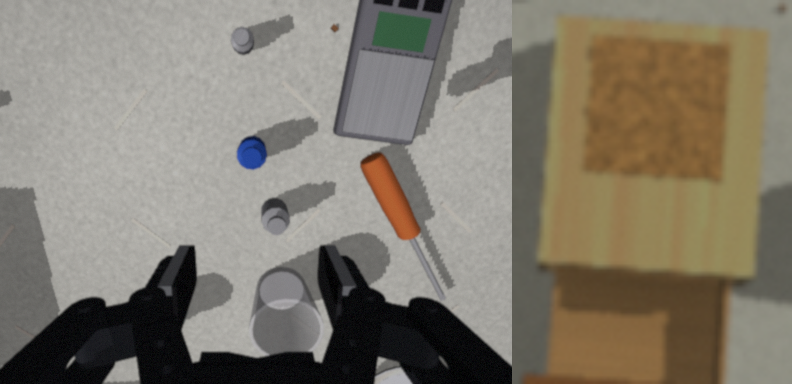

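The wrist view shows the big weight at (275,215), with its knob top at about (276,226). The top crop shows the drawer out.

Run:
```python
from h import *
c=np.load('c2.npy',allow_pickle=True).item()
for z,(u,v) in [(.046,(276,226)),(.02,(275,216))]: print(z,ray(c,u,v,z))
P=ray(c,276,226,.046)
for z in (0,.032,.046): print(proj(c,[P[0],P[1],z]))
t=cv2.imread('pics/t2.png')
print([ray(get_calibration('top'),*p,.069) for p in [(250,215)]])
cv2.imwrite('pics/v3.png',np.hstack([cv2.resize(cv2.imread('pics/w2.png')[180:250,235:315],(400,350),interpolation=cv2.INTER_CUBIC),cv2.resize(t[150:230,245:325],(350,350),interpolation=cv2.INTER_CUBIC)]))
```

```text
0.046 [0.60985272 0.29972849 0.046     ]
0.02 [0.61009079 0.3003165  0.02      ]
[273.34318278 208.99550396]
[275.11050699 220.30695486]
[276. 226.]
[array([ 0.5200244 , -0.03792515,  0.069     ])]
```

View pics/v3.png

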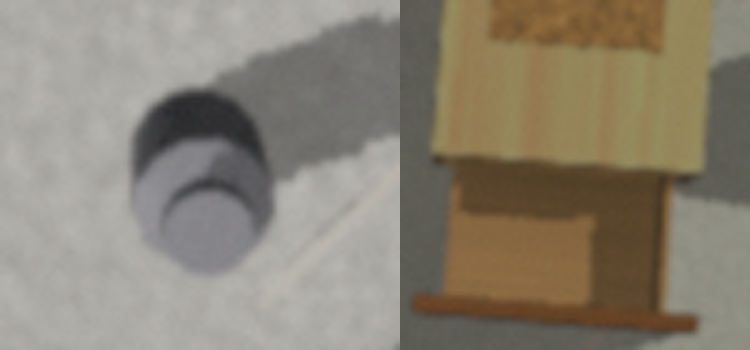

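>>> jog_arm(
  plan=[
    [[1, 0.5, -1], 0],
    [[1, 0.5, -2], 0],
    [[1, 0.5, -3], 0],
    [[0.8, 0.2, -3], 0],
    [[0, 0, -3], 0],
    [[0, 0, -2], 0],
    [[0, 0, -1], 0],
    [[0, 0, 0], 0],
    [[0, 0, 0], 0],
  ],
)

```text
clock: 13.4
tcp_pos: [0.6108, 0.2957, 0.0956]
orientation: [0.094, 3.139, 0.0]
contact_force: [0.2, -0.1, -0.1]
grip_width: 0.0601
```

>>> jog_arm(
  plan=[
    [[0, 0.2, 0], 0],
    [[0, 0.2, -0.4], 0],
    [[0, 0, -0.8], 0],
    [[0, 0, -0.5], 0],
    [[0, 0, 0], 0],
    [[0, 0, 0], 0],
  ],
)

```text
clock: 14.0
tcp_pos: [0.6097, 0.3, 0.0776]
orientation: [-0.092, -3.14, 0.001]
contact_force: [-0.1, 0.3, -0.3]
grip_width: 0.0601
```

>>> jog_arm(
  plan=[
    [[0, 0, 0], 0],
    [[0, 0, 0], 0],
    [[0, 0, 0], 0],
    [[0, 0, 0], 0],
    [[0, 0, 0], 0],
    [[0, 0, 0], 0],
  ],
  hand=2,
  grip_force=40,
)

```text
clock: 14.6
tcp_pos: [0.6101, 0.3001, 0.0783]
orientation: [0.093, 3.14, 0.0]
contact_force: [-0.4, -1.2, 5.0]
grip_width: 0.0265
```

>>> jog_arm(
  plan=[
    [[0, 0, 0.5], 0],
    [[0, 0, 1.5], 0],
    [[0, 0, 2.5], 0],
    [[0, 0, 3], 0],
    [[0, 0, 3], 0],
    [[0, 0, 2], 0],
    [[0, -1, 0], 0],
    [[-0.5, -2, 0], 0],
    [[-0.5, -3, 0], 0],
    [[-0.5, -3, 0], 0],
    [[-0.5, -3, 0], 0],
    [[-0.5, -3, 0], 0],
  ],
)

```text
clock: 15.8
tcp_pos: [0.5836, 0.1479, 0.2017]
orientation: [-0.093, -3.138, 0.002]
contact_force: [0.6, -0.1, -2.7]
grip_width: 0.0267
```

>>> jog_arm(
  plan=[
    [[-0.5, -3, 0], 0],
    [[-0.5, -3, 0], 0],
    [[-0.5, -3, 0], 0],
    [[-0.5, -3, 0], 0],
    [[-0.5, -3, 0], 0],
    [[-0.5, -3, 0], 0],
    [[-0.4, -3, 0], 0],
    [[-0.3, -3, 0], 0],
    [[0, -2, 0], 0],
    [[0, -1, 0], 0],
    [[0, 0, 0], 0],
    [[0, 0, 0], 0],
  ],
)

```text
clock: 17.0
tcp_pos: [0.5477, -0.1188, 0.2024]
orientation: [-0.091, -3.139, -0.001]
contact_force: [1.3, -0.6, -3.0]
grip_width: 0.0266
```

Run:
```python
from h import *
o=get_obs();print({k:v for k,v in o.items() if k in('tcp_pos','clock','contact_force','orientation','grip_width')})
a,c=snap('wrist','w4.png');b,c2=snap('scene','s4.png')
cv2.imwrite('pics/v4.png',np.hstack([cv2.resize(a,(400,300)),cv2.resize(b[110:260,130:330],(400,300))])[:,:,::-1])
t=get_calibration('top');p=[ray(t,248.4-.4,220.2,.069),ray(t,312.4-.4,224,.069)];print(p,np.mean(p,0))
```

```text
{'clock': 17.0, 'tcp_pos': array([ 0.54768619, -0.1187556 ,  0.20243087]), 'orientation': array([-9.10825518e-02, -3.13937224e+00, -1.25243087e-03]), 'contact_force': array([ 1.28009248, -0.57654771, -2.96309375]), 'grip_width': 0.026576117838684677}
[array([ 0.50572628, -0.03255024,  0.069     ]), array([ 0.49693326, -0.20769559,  0.069     ])] [ 0.50132977 -0.12012292  0.069     ]
```

View pics/v4.png

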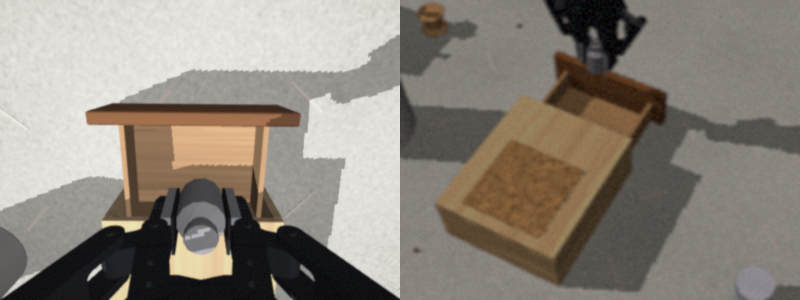

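The weight is held upright over the open drawer and the yaw matches. I'm correcting by +0.6, -0.5 cm and lowering.

>>> jog_arm(
  plan=[
    [[0.3, -0.3, -1], 0],
    [[0.3, -0.2, -1.5], 0],
    [[0, 0, -2], 0],
    [[0, 0, -2], 0],
    [[0, 0, -1.5], 0],
    [[0, 0, -1], 0],
    [[0, 0, -0.7], 0],
    [[0, 0, -0.5], 0],
    [[0, 0, -0.3], 0],
    [[0, 0, 0], 0],
    [[0, 0, 0], 0],
  ],
)

```text
clock: 18.2
tcp_pos: [0.5542, -0.1249, 0.0984]
orientation: [0.092, 3.139, -0.0]
contact_force: [-0.1, 0.3, -2.2]
grip_width: 0.0268
```

>>> jog_arm(
  plan=[
    [[0, 0, -0.3], 0],
    [[0, 0, -0.2], 0],
    [[0, 0, -0.2], 0],
    [[0, 0, -0.1], 0],
    [[0, 0, 0], 0],
    [[0, 0, 0], 0],
  ],
)

```text
clock: 18.8
tcp_pos: [0.5539, -0.1248, 0.0899]
orientation: [-0.093, -3.14, -0.0]
contact_force: [-0.9, -0.2, -1.9]
grip_width: 0.0267
```

>>> jog_arm(
  plan=[
    [[0, 0, -0.05], 0],
    [[0, 0, -0.05], 0],
    [[0, 0, 0], 0],
    [[0, 0, 0], 0],
  ],
)

```text
clock: 19.2
tcp_pos: [0.554, -0.1249, 0.0892]
orientation: [0.092, 3.14, 0.0]
contact_force: [-2.3, -0.3, 3.0]
grip_width: 0.0267
```

>>> jog_arm(
  plan=[
    [[0, 0, 0], 0],
    [[0, 0, 0], 0],
    [[0, 0, 0], 0],
  ],
  hand=3.2,
)

```text
clock: 19.5
tcp_pos: [0.554, -0.1248, 0.0889]
orientation: [0.092, 3.14, -0.0]
contact_force: [-0.3, 0.1, -0.2]
grip_width: 0.0321
```

>>> jog_arm(
  plan=[
    [[0, 0, 0], 0],
    [[0, 0, 0], 0],
    [[0, 0, 0], 0],
    [[0, 0, 0], 0],
  ],
  hand=5,
)

```text
clock: 19.9
tcp_pos: [0.5539, -0.1248, 0.0889]
orientation: [0.092, 3.14, -0.0]
contact_force: [-0.0, 0.6, 0.5]
grip_width: 0.0503
```

>>> jog_arm(
  plan=[
    [[0, 0, 0.5], 0],
    [[0, 0, 1], 0],
    [[0, 0, 2], 0],
    [[0, 0, 3], 0],
    [[0, 0, 3], 0],
    [[-2, 0, 1], 0],
    [[-3, 0, 0], 0],
    [[-3, 0, 0], 0],
    [[-1.5, 0, 0], 0],
    [[0, 0, 0], 0],
    [[0, 0, 0], 0],
  ],
)

```text
clock: 21.0
tcp_pos: [0.4598, -0.1248, 0.1948]
orientation: [0.092, 3.138, 0.0]
contact_force: [0.6, -0.3, -0.7]
grip_width: 0.0499
```

Run:
```python
from h import *
o=get_obs();print({k:v for k,v in o.items() if k in('tcp_pos','clock','contact_force','orientation','grip_width')})
b,c2=snap('scene','s5.png');t,c=snap('top','t5.png')
cv2.imwrite('pics/v5.png',np.hstack([cv2.resize(b[120:200,190:310],(450,300),interpolation=cv2.INTER_CUBIC),cv2.resize(t[170:240,240:320],(343,300),interpolation=cv2.INTER_CUBIC)])[:,:,::-1])
```

```text
{'clock': 21.0, 'tcp_pos': array([ 0.45976839, -0.1248163 ,  0.19477328]), 'orientation': array([9.22304650e-02, 3.13817568e+00, 1.85925966e-04]), 'contact_force': array([ 0.55974897, -0.25485765, -0.67547819]), 'grip_width': 0.04987878496967543}
```

View pics/v5.png

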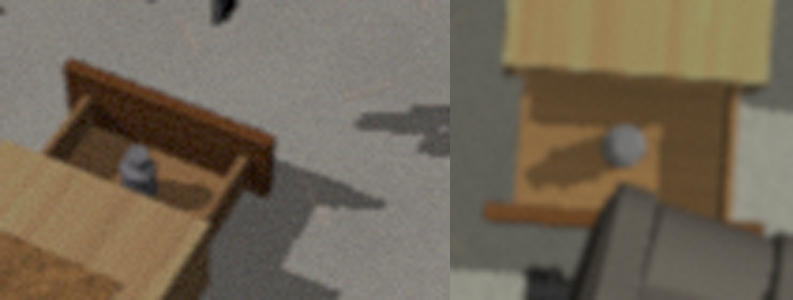

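The weight stands upright in the open drawer. Next is the closing press.

>>> jog_arm(
  plan=[
    [[0, 0.2, -1], 0],
    [[0, 0.2, -2], 0],
    [[0, 0, -2], 0],
    [[0, 0, -2], 0],
    [[0, 0, -1.5], 0],
    [[0, 0, -0.5], 0],
    [[0.3, 0, 0], 0],
    [[0.5, 0, 0], 0],
    [[0.5, 0, 0], 0],
    [[0.3, 0, 0], 0],
    [[0, 0, 0], 0],
    [[0, 0, 0], 0],
  ],
  hand=0,
)

```text
clock: 22.3
tcp_pos: [0.475, -0.1208, 0.1041]
orientation: [0.092, 3.14, 0.0]
contact_force: [0.2, -0.1, -0.5]
grip_width: 0.0001
```

>>> jog_arm(
  plan=[
    [[0.1, 0, 0], 0],
    [[0.15, 0, 0], 0],
    [[0.15, 0, 0], 0],
    [[0.15, 0, 0], 0],
    [[0.15, 0, 0], 0],
    [[0.15, 0, 0], 0],
    [[0.15, 0, 0], 0],
    [[0.15, 0, 0], 0],
    [[0.15, -0.02, 0], 0],
    [[0.15, -0.02, 0], 0],
    [[0.15, -0.02, 0], 0],
    [[0.15, -0.02, 0], 0],
  ],
)

```text
clock: 23.5
tcp_pos: [0.4919, -0.1214, 0.1037]
orientation: [-0.092, -3.139, -0.001]
contact_force: [-3.8, 2.1, 2.6]
grip_width: 0.0001
```

>>> jog_arm(
  plan=[
    [[0.15, -0.01, 0], 0],
    [[0.15, -0.01, 0], 0],
    [[0.15, -0.01, 0], 0],
    [[0.15, -0.01, 0], 0],
    [[0.15, -0.01, 0], 0],
    [[0.15, -0.01, 0], 0],
    [[0.15, -0.01, 0], 0],
    [[0.15, -0.01, 0], 0],
    [[0.15, -0.01, 0], 0],
    [[0.15, -0.01, 0], 0],
    [[0.15, -0.01, 0], 0],
    [[0.15, -0.01, 0], 0],
  ],
)

```text
clock: 24.7
tcp_pos: [0.5103, -0.1228, 0.1038]
orientation: [-0.092, -3.14, -0.0]
contact_force: [-4.3, 2.6, -1.7]
grip_width: 0.0001
```

>>> jog_arm(
  plan=[
    [[0.15, -0.01, 0], 0],
    [[0.15, -0.01, 0], 0],
    [[0.15, -0.01, 0], 0],
    [[0.15, -0.01, 0], 0],
    [[0.15, -0.01, 0], 0],
    [[0.15, -0.01, 0], 0],
    [[0.15, -0.01, 0], 0],
    [[0.15, -0.01, 0], 0],
    [[0.15, -0.01, 0], 0],
    [[0.15, -0.01, 0], 0],
    [[0.15, -0.01, 0], 0],
    [[0.15, -0.01, 0], 0],
  ],
)

```text
clock: 25.9
tcp_pos: [0.5284, -0.1241, 0.1039]
orientation: [-0.092, -3.14, 0.0]
contact_force: [-5.6, 2.4, -2.2]
grip_width: 0.0001
```

>>> jog_arm(
  plan=[
    [[0.15, -0.01, 0], 0],
    [[0.15, -0.01, 0], 0],
    [[0.15, -0.01, 0], 0],
    [[0.15, -0.01, 0], 0],
    [[0.15, -0.01, 0], 0],
    [[0.15, -0.01, 0], 0],
    [[0.15, -0.01, 0], 0],
    [[0.15, -0.01, 0], 0],
    [[0.15, -0.01, 0], 0],
    [[0.1, -0.01, 0], 0],
    [[0.05, 0, 0], 0],
    [[0, 0, 0], 0],
  ],
)

```text
clock: 27.1
tcp_pos: [0.5436, -0.1251, 0.1039]
orientation: [0.092, 3.14, -0.0]
contact_force: [-3.7, 1.9, -1.9]
grip_width: 0.0003
```

>>> jog_arm(
  plan=[
    [[0.1, -0.01, 0], 0],
    [[0.1, -0.01, 0], 0],
    [[0.1, -0.01, 0], 0],
    [[0.1, -0.01, 0], 0],
    [[0.1, -0.01, 0], 0],
    [[0.1, -0.01, 0], 0],
    [[0.1, -0.01, 0], 0],
    [[0.1, -0.01, 0], 0],
    [[0, 0, 0], 0],
    [[0, 0, 0], 0],
  ],
)

```text
clock: 28.1
tcp_pos: [0.5516, -0.1257, 0.104]
orientation: [0.092, 3.14, 0.0]
contact_force: [-4.0, 3.2, -2.3]
grip_width: 0.0004
```

>>> jog_arm(
  plan=[
    [[0.1, -0.01, 0], 0],
    [[0, 0, 0], 0],
    [[0, 0, 0], 0],
  ],
)

```text
clock: 28.4
tcp_pos: [0.5525, -0.1258, 0.104]
orientation: [0.092, 3.14, 0.0]
contact_force: [-4.8, 2.7, -3.0]
grip_width: 0.0
```

>>> jog_arm(
  plan=[
    [[0.1, -0.01, 0], 0],
    [[0, 0, 0], 0],
    [[0, 0, 0], 0],
  ],
)

```text
clock: 28.7
tcp_pos: [0.5535, -0.1259, 0.104]
orientation: [0.092, 3.14, 0.0]
contact_force: [-4.4, 2.9, -1.5]
grip_width: 0.0001
```

>>> jog_arm(
  plan=[
    [[0.1, -0.01, 0], 0],
    [[0, 0, 0], 0],
    [[0, 0, 0], 0],
  ],
)

```text
clock: 29.0
tcp_pos: [0.5544, -0.1259, 0.1039]
orientation: [0.092, 3.14, 0.0]
contact_force: [-4.8, 2.8, -1.4]
grip_width: 0.0001
```

>>> jog_arm(
  plan=[
    [[0.1, -0.01, 0], 0],
    [[0, 0, 0], 0],
    [[0, 0, 0], 0],
  ],
)

```text
clock: 29.3
tcp_pos: [0.5554, -0.126, 0.104]
orientation: [0.092, 3.14, 0.0]
contact_force: [-4.1, 3.8, -1.4]
grip_width: -0.0001
```

>>> jog_arm(
  plan=[
    [[0.1, -0.01, 0], 0],
    [[0, 0, 0], 0],
    [[0, 0, 0], 0],
  ],
)

```text
clock: 29.6
tcp_pos: [0.5563, -0.1261, 0.104]
orientation: [-0.092, -3.14, -0.001]
contact_force: [-4.4, 2.8, -1.1]
grip_width: 0.0001
```

>>> jog_arm(
  plan=[
    [[0.1, -0.01, 0], 0],
    [[0, 0, 0], 0],
    [[0, 0, 0], 0],
  ],
)

```text
clock: 29.9
tcp_pos: [0.5571, -0.1261, 0.1039]
orientation: [-0.092, -3.14, -0.001]
contact_force: [-4.5, 3.1, -0.3]
grip_width: 0.0001
```

>>> jog_arm(
  plan=[
    [[0.1, -0.01, 0], 0],
    [[0, 0, 0], 0],
    [[0, 0, 0], 0],
  ],
)

```text
clock: 30.2
tcp_pos: [0.5581, -0.1262, 0.104]
orientation: [-0.092, -3.14, -0.001]
contact_force: [-6.7, 3.9, 0.3]
grip_width: 0.0001
```

>>> jog_arm(
  plan=[
    [[0.1, -0.01, 0], 0],
    [[0, 0, 0], 0],
    [[0, 0, 0], 0],
  ],
)

```text
clock: 30.5
tcp_pos: [0.5591, -0.1262, 0.1039]
orientation: [-0.092, -3.14, -0.001]
contact_force: [-4.9, 2.7, 0.0]
grip_width: -0.0001
```

>>> jog_arm(
  plan=[
    [[0.1, -0.01, 0], 0],
    [[0, 0, 0], 0],
    [[0, 0, 0], 0],
  ],
)

```text
clock: 30.8
tcp_pos: [0.5597, -0.1263, 0.1039]
orientation: [-0.092, -3.139, -0.001]
contact_force: [-5.9, 3.6, 1.3]
grip_width: -0.0003
```

>>> jog_arm(
  plan=[
    [[0.1, -0.01, 0], 0],
    [[0, 0, 0], 0],
    [[0, 0, 0], 0],
  ],
)

```text
clock: 31.1
tcp_pos: [0.5601, -0.1263, 0.1039]
orientation: [-0.092, -3.137, -0.002]
contact_force: [-9.4, 4.6, 4.1]
grip_width: -0.0001
```

>>> jog_arm(
  plan=[
    [[0.07, 0, 0], 0],
    [[0, 0, 0], 0],
    [[0, 0, 0], 0],
  ],
)

```text
clock: 31.4
tcp_pos: [0.5603, -0.1263, 0.1039]
orientation: [-0.092, -3.136, -0.002]
contact_force: [-11.2, 3.5, 5.8]
grip_width: 0.0001
```

>>> jog_arm(
  plan=[
    [[0.05, 0, 0], 0],
    [[0, 0, 0], 0],
    [[0, 0, 0], 0],
  ],
)

```text
clock: 31.7
tcp_pos: [0.5605, -0.1264, 0.104]
orientation: [-0.092, -3.136, -0.002]
contact_force: [-11.5, 4.8, 7.2]
grip_width: -0.0003
```

>>> jog_arm(
  plan=[
    [[-0.1, 0.01, 0], 0],
    [[-0.15, 0.01, 0], 0],
    [[-0.15, 0.01, 0], 0],
    [[-0.15, 0.01, 0], 0],
    [[-0.15, 0.01, 0], 0],
    [[-0.15, 0.01, 0], 0],
    [[-0.15, 0.01, 0], 0],
    [[-0.15, 0.01, 0], 0],
    [[-0.15, 0.01, 0], 0],
    [[-0.15, 0.01, 0], 0],
    [[-0.15, 0.01, 0], 0],
    [[-0.15, 0.01, 0], 0],
  ],
)

```text
clock: 32.9
tcp_pos: [0.546, -0.1264, 0.1044]
orientation: [0.093, 3.138, -0.002]
contact_force: [0.2, 0.2, -1.0]
grip_width: -0.0
```

>>> jog_arm(
  plan=[
    [[-0.5, 0, 0], 0],
    [[-1, 0, 0], 0],
    [[-2, 0, 0], 0],
    [[-2, 0, 0], 0],
    [[-1, 0, 1], 0],
    [[0, 0, 3], 0],
    [[0, 2, 3], 0],
    [[0, 4, 3], 0],
    [[0, 4, 2], 0],
    [[0, 4, 0], 0],
    [[0, 4, 0], 0],
    [[0, 3, 0], 0],
  ],
)

```text
clock: 34.1
tcp_pos: [0.4801, 0.087, 0.2252]
orientation: [0.089, 3.138, 0.002]
contact_force: [0.3, 0.2, -0.1]
grip_width: 0.0002
```

>>> jog_arm(
  plan=[
    [[0, 2, 0], 0],
    [[0, 1, 0], 0],
    [[0, 0, 0], 0],
    [[0, 0, 0], 0],
    [[0, 0, 0], 0],
  ],
)

```text
clock: 34.6
tcp_pos: [0.4802, 0.1128, 0.224]
orientation: [0.096, 3.14, -0.001]
contact_force: [-0.6, 0.8, 1.0]
grip_width: -0.0002
```

Run:
```python
from h import *
o=get_obs();print({k:v for k,v in o.items() if k in('tcp_pos','clock','contact_force')})
b,c2=snap('scene','s6.png');t,c=snap('top','t6.png')
cv2.imwrite('pics/v6.png',np.hstack([cv2.resize(b,(400,300)),cv2.resize(t[110:210,245:345],(300,300),interpolation=cv2.INTER_CUBIC)])[:,:,::-1])
```

```text
{'clock': 34.6, 'tcp_pos': array([0.48018764, 0.11275763, 0.22401703]), 'contact_force': array([-0.56190869,  0.7607994 ,  0.99505459])}
```

View pics/v6.png

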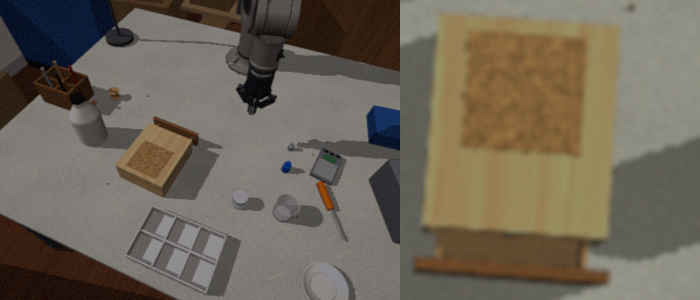

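```bash
python3 -c "
from h import *
print(hand_in())"
```

```text
the job is handed in; nothing more can be done
None
```

The job is handed in at about 35 s of the 72 s allowed. The drawer is latched shut with the big weight inside.

- **Opening press:** I pressed the front until I felt its stop, about 11–12 mm in, at roughly 12 N along the press and 14 N in total. When I let go, the drawer sprang fully out.
- **Placing the weight:** I took the larger grey weight, not the blue or the small one, and set it down gently at the middle of the opening. A picture after letting go showed it standing upright.
- **Closing press:** I pressed the front to its stop again, at about 12 N along the press and 14 N in total, then backed off slowly.

**Last checks:** The final top view shows the front edge within about a pixel of where it was when first latched. The contact force was near zero once I let go. In the scene picture the other objects look to be where they were; I did not measure them.

**Not checked:** The weight is hidden under the top board once the drawer is shut, so I could not see it after closing. The closing force showed no snag until the stop.

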